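# Put the tape measure away and shut the locked-out tool drawer

## Task

Set the yellow tape measure down in the empty left-hand compartment of the pulled-out tool drawer. The drawer is locked at full extension: press down the red paddle of the release lever on its right-hand slide, ease the drawer in off its catch while the paddle is down, and then push the drawer fully home past the closing catch. Don't force the paddle, don't slam the drawer, and leave the other things on the bench where they are.

Things in the scene. Friction and masses are not known exactly. Their poses are not given: they have to be found in the camera images.
- tape_measure: yellow and black tape measure standing upright on the bench, 0.28 kg. Origin: centre of its underside; z up. It is 34 mm thick along its x (grip it across this), 64 mm tall; along y the case runs from -28 to +39 mm and a small blade hook to -38 mm. Never tipped over at the start; any yaw. It swaps places with the sanding block and the adapter.
- tape_bay (a point): point on the floor of the drawer's empty left compartment; moves with the drawer. x = direction in which the drawer closes (away from the robot), y = left, z up. The compartment's floor runs from x -65 to +121 mm, y -55 to +54 mm; its side walls are 44 mm high, the divider on its right 36, the drawer front (x -83 to -65) 82 mm. With the drawer out, the cabinet's upper fronts and pulls begin at x +70 mm; what goes in with the drawer passes under them with 84 mm clear.
- paddle (a point): centre of the upper face of the red release paddle, 28 mm long, 22 mm wide, a 6 mm lip at its far end; its face slopes up by 15 degrees away from the robot. Pressed, it goes straight down to a stop at about 10 mm; 3 N starts it, 7 N holds it there. The cabinet's upper drawer fronts stand 30 mm behind this point (their pulls 19 mm) from 30 to 180 mm above it: come in with the tool leaning 35 to 45 degrees.
- unit_lever: the release lever, a rocker pivoted on the drawer's right slide. Origin: its pivot pin, 30 mm behind and 4 mm below the paddle point; y left. z is upright when free and leans by 0.36 rad at the stop. Its tongue leaves the catch between 0.1 and 0.27 rad (3 to 8 mm of paddle travel), unseen and differing each time; once the drawer is 15 mm in, the tongue rides on the catch strip; drawn out again, it drops back and locks.
- drawer_front (a point): point on the outer face of the drawer front, centre of its width, 30 mm above the drawer's inner floor; moves with the drawer. The face is 296 mm wide, from 38 mm below to 52 mm above this point, with an aluminium pull 11 mm deep along its top edge, from 36 mm above. Push here, fingers leaning forward so that the gripper's body stays clear of the fronts above, which end flush with this one.
- unit_drawer (a joint): how far the drawer has gone in, in m: about 0 (within 3 mm) locked at full extension, 0.165 fully home. Running drag 2 to 4 N. From 0.150 to 0.159 a sprung catch resists with about 10 N more and then draws it in; not past it, the drawer stays ajar. Solid stop at 0.165. The drawer weighs about 2 kg and belongs to a blue and grey bench-top unit, 300 mm wide, 268 deep, 362 tall.
- sanding_block: brown sanding block, 62 x 110 x 34 mm, on the bench. Stays where it is.
- adapter: off-white plug-in power adapter, 48 x 62 x 30 mm, on the bench. Stays where it is.
- jar: clear jar with a green lid, 69 mm across, 84 mm tall, in front of the grey toolbox. Stays where it is.
- brush: flat paint brush with a wooden handle, 198 mm long, lying on the bench. Stays where it is.
- pencil: green pencil, 136 mm long, 7 mm thick, lying on the bench near its front edge. Stays where it is.

How it is judged:
On the way, in this order (a step that is already met when the one before it is completed fails the run):
1. the tape measure is lowered, still held, into the left compartment of the pulled-out drawer (its origin less than 25 mm above the floor) (x of tape_measure in the frame of tape_bay between -0.066 and 0.122 m and y of tape_measure in the frame of tape_bay between -0.055 and 0.055 m and z of tape_measure in the frame of tape_bay between -0.006 and 0.025 m and contact force between the fingers and tape_measure above 0.5 N and value of joint unit_drawer below 0.03 m), for 0.05 s.
2. the tape measure is let go there (x of tape_measure in the frame of tape_bay between -0.066 and 0.122 m and y of tape_measure in the frame of tape_bay between -0.055 and 0.055 m and z of tape_measure in the frame of tape_bay between -0.006 and 0.045 m and contact force between the fingers and tape_measure below 0.1 N and value of joint unit_drawer below 0.03 m), for 0.2 s.
3. the release lever is pressed (leaning more than 0.09 rad) with the drawer still at full extension (angle between unit_lever's own z axis and vertical above 0.09 rad and value of joint unit_drawer below 0.03 m), for 0.05 s.
At the end, for the whole second after the job is handed in: the drawer is within 3 mm of fully home (0.162 of 0.165 m) and the tape measure rests in its left compartment (value of joint unit_drawer above 0.162 m and x of tape_measure in the frame of tape_bay between -0.066 and 0.122 m and y of tape_measure in the frame of tape_bay between -0.055 and 0.055 m and z of tape_measure in the frame of tape_bay between -0.006 and 0.045 m and linear speed of tape_measure below 0.02 m/s); the robot touches nothing.
It fails at once if the paddle was forced: the fingers pressed on the release lever with over 35 N (contact force between the fingers and unit_lever above 35 N).
It fails at once if the drawer was slammed: it moved in at over 0.45 m/s (velocity of joint unit_drawer above 0.45 m/s).
It fails at once if another thing on the bench was moved by over 30 mm (distance of any of sanding_block, adapter, jar, brush, pencil from where it was at the start of the episode above 0.03 m).
It also fails if it takes over 62 s, if anything falls off the work surface, if the arm or the gripper's body presses on something with over 40 N, if the wrist force passes 120 N, or if a joint passes its speed limit or range.

## Robot

A 6-joint arm with a two-finger parallel gripper is mounted at the origin on a cart in front of the work surface, level with it; the furniture and walls round the work are solid. World frame = base frame: x ahead of the robot, y to its left, z up, the work surface at z = 0. Lengths are in m, angles in rad, forces in N, time in s.
With the tool pointing down it reaches from about 0.25 to 0.85 m from the base axis. Payload 12.5 kg.
Tool frame: the origin (TCP) lies at the very end of the fingers, on their centre line; the grasp point (between the pads) lies bot.pinch_z behind it (bot.pinch_z is the distance from the TCP to the grasp point, in m); z points along the fingers, y is the line along which they close (so a half turn about z gives the same grasp; the last joint's range is limited). The gripper opens to 93 mm and grips with 3 to 60 N. Pads are 15 mm wide; open, the fingers measure 128 mm over their backs; the gripper's body (75 mm by 188 mm) begins 65 mm behind the grasp point.
Start: joints at [-1.208, 0.351, 1.652, -0, 1.139, -0.085], TCP at [0.238, -0.496, 0.219] pointing down, gripper open.
Joint ranges: [-2.75, 2.75], [-0.79, 2.1], [0.01, 2.65], [-1.57, 4.71], [0.07, 3.14], [-2.87, 2.87]. Speed limits (rad/s): [2.22, 2.22, 2.79, 3.14, 3.14, 3.14].

## Interface

Orientations are given as a unit quaternion [w, x, y, z].
In Python, from workcell import bot, sensors, get_image, calibration gives the robot as it stands. Calls block until the motion is done:
- bot.move_ptp(position, orientation): joint-space move of the TCP to a pose.
- bot.servo_line(position, frame=None, rate=0.15, guard=None): straight line of the TCP; frame=None keeps the orientation; rate is the mean speed in m/s. With guard (N) it stops when the force on the tool has changed by that much, and returns True; else False.
- bot.goto_joints(angles): joint-space move.
- bot.move_gripper(opening, f_grip=None): finger opening in m; f_grip is the grip in N (None keeps the last); returns when the fingers have stopped.
- bot.sleep(seconds).
- bot.inverse_kinematics(position, orientation): joint angles nearest the present ones, or None.
- sensors.state(): the state.
- get_image(name): name is "scene" or "top"; returns (picture, depth): 384x512x3 uint8, blue, green, red; 384x512 float32, m along the optical axis (not along the pixel's ray), 0 where there is no reading.
- calibration(name): a dict with "fx", "fy", "cx", "cy" (pixels), "pose" (4x4, takes a point from camera to world coordinates). Camera axes: x right, y down, z forward; pixel columns grow to the right and rows downward; lengths in m; the calibration is good to about 2 mm. A picture is of the moment at which its call begins. calibration takes no time and is no camera call.
A pose or a line that the arm cannot do raises bot.IKError and nothing moves.
- bot.finish_job(): hands the job in; it is judged then, once.
The state is a dict: "time_s": time; "joint_pos": joint angles; "joint_vel": joint speeds; "effort": joint torques, N m; "position": TCP position; "ee_rot": TCP orientation; "wrist_force": force on the tool from outside, world axes, zero at the start; "ft_torque": the same for the moment, N m; "finger_gap": finger opening in m; "finger_force": force on a finger pad.
Only numpy, scipy, OpenCV 4.12 (cv2) and the standard library are available. Lean on these libraries where they do the work, as an engineer would, in place of code of your own. Each camera call takes 0.05 s, during which the arm holds its last target. There are 200 camera calls.

## Working session

There is one attempt and no reset: what is moved stays moved. The work goes in short steps, each a Python script; the robot and the scene stay as the last script left them, time stands still between calls to the robot, and variables do not carry over. Pictures are saved under pics/ and viewed, at most 11 in all, crops included, and the job is handed in when it is done.

```bash
mkdir -p pics; ls
cat > h.py <<'E'
import numpy as np, cv2
from workcell import bot, sensors, get_image, calibration
def world(name, depth):
    c=calibration(name); h,w=depth.shape
    u,v=np.meshgrid(np.arange(w),np.arange(h))
    P=np.stack([(u-c["cx"])/c["fx"]*depth,(v-c["cy"])/c["fy"]*depth,depth],-1)
    T=np.array(c["pose"]); return P@T[:3,:3].T+T[:3,3]
E
python3 - <<'E'
from h import *
for n in("scene","top"):
    p,d=get_image(n); cv2.imwrite(f"pics/{n}0.png",p); np.save(f"{n}.npy",d); c=calibration(n)
    print(n,c["fx"],c["cx"],c["cy"],np.round(c["pose"],3).tolist())
print(sensors.state(),bot.pinch_z)
E
```

```text
pics
scene 437.50280874098604 251.39627970146944 195.3051216283737 [[-0.777, -0.28, 0.564, -0.174], [-0.629, 0.363, -0.687, 0.865], [-0.012, -0.889, -0.458, 0.734], [0.0, 0.0, 0.0, 1.0]]
top 440.99394942353314 255.48469117675094 199.69630067335152 [[0.024, -0.973, 0.228, 0.254], [-1.0, -0.023, 0.006, -0.042], [-0.001, -0.228, -0.974, 1.414], [0.0, 0.0, 0.0, 1.0]]
{'time_s': 0.1, 'joint_pos': array([-1.20759485e+00,  3.51151880e-01,  1.65232159e+00,  1.56883887e-05,
        1.13912825e+00, -8.46035327e-02]), 'joint_vel': array([ 0.00029696, -0.00242356, -0.00276034, -0.00016278, -0.00080927,
       -0.00137236]), 'effort': array([ 5.90049585e-04, -4.98031247e+01, -2.85705310e+01,  7.00113340e-02,
        2.38488737e-02, -4.27745681e-05]), 'position': array([ 0.23806182, -0.49547773,  0.2181866 ]), 'ee_rot': array([-5.00630494e-04,  9.75038984e-01,  2.22033163e-01, -6.29992534e-05]), 'wrist_force': array([ 0.27540846, -0.29673049,  0.11734845]), 'ft_torque': array([-0.00754565, -0.00425701, -0.01518038]), 'finger_force': 0.0, 'finger_gap': 0.09319301469435487} 0.0188
```

View pics/scene0.png

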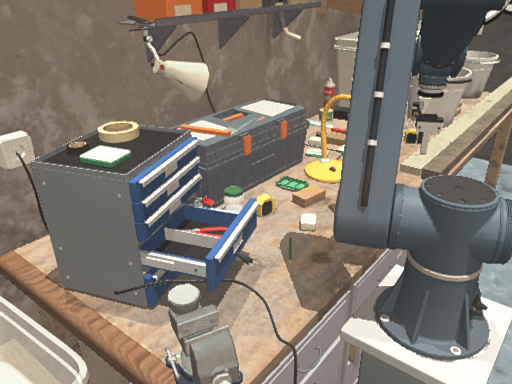

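View pics/top0.png

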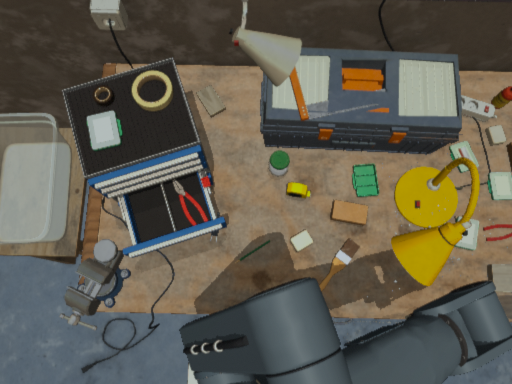

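The top view shows the unit at upper left with its drawer pulled out towards (175,235), the red paddle at about (207,182) and the tape measure at about (298,189). Next I'll measure these by colour and depth.

Run:
```python
from h import *
P={n:world(n,np.load(n+".npy")) for n in("scene","top")}
I={n:cv2.imread(f"pics/{n}0.png") for n in P}
H={n:cv2.cvtColor(I[n],cv2.COLOR_BGR2HSV) for n in P}
def comp(n,lo,hi,roi,amin=8):
    m=cv2.inRange(H[n],lo,hi); z=np.zeros_like(m); x0,y0,x1,y1=roi; z[y0:y1,x0:x1]=m[y0:y1,x0:x1]
    k,l,s,c=cv2.connectedComponentsWithStats(z)
    for i in range(1,k):
        if s[i,4]>=amin:
            q=P[n][(l==i)&(np.load(n+".npy")>0)]
            print(n,s[i].tolist(),c[i].round(1),"med",np.median(q,0).round(3),"min",np.percentile(q,3,axis=0).round(3),"max",np.percentile(q,97,axis=0).round(3))
print("yellow");comp("top",(20,120,80),(35,255,255),(270,170,330,210));comp("scene",(20,120,80),(35,255,255),(240,180,290,225))
print("red");comp("top",(0,150,60),(6,255,255),(165,165,230,240));comp("scene",(0,150,60),(6,255,255),(150,180,260,280))
print("blue");comp("top",(100,120,50),(125,255,255),(70,130,240,270),30);comp("scene",(100,120,50),(125,255,255),(120,130,265,310),30)
a=cv2.resize(I["top"][135:270,75:320],None,fx=3.2,fy=3.2,interpolation=cv2.INTER_CUBIC)
cv2.imwrite("pics/crop_top.png",a)
b=cv2.resize(I["scene"][130:310,110:290],None,fx=3.3,fy=3.3,interpolation=cv2.INTER_CUBIC)
cv2.imwrite("pics/crop_scene.png",b)
```

```text
yellow
top [286, 182, 25, 16, 271] [298.1 188.8] med [ 0.612 -0.168  0.06 ] min [ 0.595 -0.208  0.003] max [ 0.633 -0.133  0.068]
scene [257, 194, 19, 23, 178] [264.5 203.3] med [ 0.605 -0.145  0.049] min [ 0.593 -0.191  0.006] max [ 0.625 -0.129  0.065]
red
top [201, 177, 10, 10, 66] [205.4 181.7] med [0.597 0.115 0.169] min [0.585 0.103 0.163] max [0.609 0.124 0.176]
top [185, 191, 23, 30, 170] [196.4 205.7] med [0.538 0.143 0.116] min [0.495 0.113 0.107] max [0.576 0.178 0.122]
top [179, 195, 18, 30, 161] [186.  210.1] med [0.519 0.176 0.117] min [0.482 0.149 0.106] max [0.564 0.196 0.122]
scene [203, 197, 11, 8, 54] [207.4 200.8] med [0.597 0.116 0.168] min [0.585 0.039 0.116] max [0.683 0.129 0.176]
scene [196, 227, 31, 10, 145] [211.7 230. ] med [0.545 0.161 0.116] min [0.51  0.132 0.108] max [0.572 0.188 0.119]
blue
top [88, 145, 119, 42, 782] [149.  164.1] med [0.594 0.237 0.346] min [0.54 0.11 0.25] max [0.637 0.379 0.35 ]
top [123, 172, 103, 83, 773] [172.3 229.7] med [0.445 0.195 0.19 ] min [0.387 0.059 0.109] max [0.581 0.339 0.195]
scene [129, 137, 67, 64, 419] [153.5 168.8] med [0.564 0.322 0.345] min [0.534 0.132 0.308] max [0.631 0.389 0.347]
scene [132, 190, 35, 51, 410] [140.8 218.8] med [0.537 0.385 0.249] min [0.532 0.32  0.206] max [0.559 0.39  0.297]
scene [206, 198, 50, 62, 416] [229.1 230.1] med [0.425 0.218 0.19 ] min [0.384 0.07  0.187] max [0.485 0.33  0.192]
scene [148, 250, 27, 6, 36] [161.2 252.4] med [0.538 0.34  0.151] min [0.498 0.294 0.106] max [0.598 0.358 0.153]
scene [144, 273, 10, 11, 69] [148.1 277.7] med [0.54  0.383 0.096] min [0.532 0.371 0.085] max [0.55  0.391 0.099]
scene [146, 287, 6, 14, 30] [148.6 291.9] med [0.54  0.389 0.059] min [0.532 0.384 0.035] max [0.545 0.391 0.072]
```

View pics/crop_top.png

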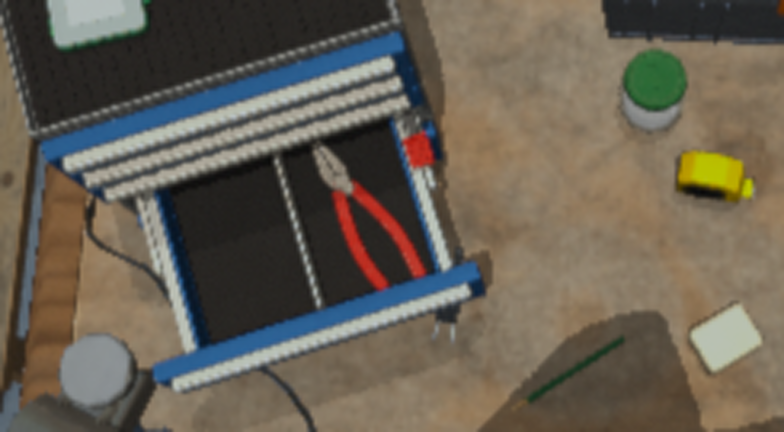

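View pics/crop_scene.png

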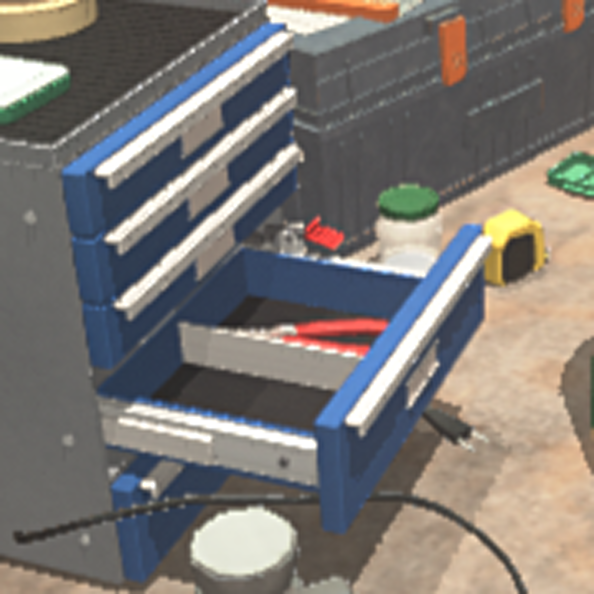

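The crops show the front's blue top edge running from about crop (160,372) to (480,270), and the divider at (300,235). The left compartment is empty. The paddle is at (418,150) and the tape lies near-horizontal with its hook at (748,188). The floor height (0.19−0.082=0.108) agrees with the pliers at z≈0.115. Now I'll fit the frames.

```bash
cat > fit.py <<'E'
from h import *
D={n:np.load(n+".npy") for n in("scene","top")}
P={n:world(n,D[n]) for n in D}
H={n:cv2.cvtColor(cv2.imread(f"pics/{n}0.png"),cv2.COLOR_BGR2HSV) for n in D}
def pts(n,lo,hi,roi,zl,zh):
    m=cv2.inRange(H[n],lo,hi)>0; x0,y0,x1,y1=roi; r=np.zeros_like(m); r[y0:y1,x0:x1]=True
    q=P[n][m&r&(D[n]>0)]; return q[(q[:,2]>zl)&(q[:,2]<zh)]
def rect(q):
    (c,s,a)=cv2.minAreaRect((q[:,:2]*1000).astype(np.float32)); return np.round(c,1),np.round(s,1),round(a,1),len(q),np.median(q[:,2]).round(4)
B=((100,120,50),(125,255,255))
for n,roi in(("top",(115,195,235,265)),("scene",(200,190,262,265))):
    print("front top blue",n,rect(pts(n,*B,roi,.183,.198)))
    q=pts(n,(0,0,100),(180,60,255),roi,.183,.198); print("pull",n,rect(q))
print("paddle",rect(pts("top",(0,150,60),(6,255,255),(198,172,215,190),.15,.19)),rect(pts("scene",(0,150,60),(6,255,255),(198,192,218,210),.15,.19)))
Y=((20,100,60),(35,255,255))
print("tape top",rect(pts("top",*Y,(270,170,330,210),.052,.072)), "hook", np.median(pts("top",*Y,(303,180,318,205),-.01,.05),0))
print("tape scene",rect(pts("scene",*Y,(240,180,290,225),.052,.072)))
print("jar lid",rect(pts("top",(45,80,30),(80,255,255),(262,145,295,178),.05,.1)))
q=P["top"][(D["top"]>0)&(P["top"][...,2]>.015)&(P["top"][...,2]<.3)]
w=q[(abs(q[:,0]-.61)<.12)&(abs(q[:,1]+.165)<.12)]
print("near tape",w.min(0),w.max(0))
# compartment floor, vise
c=P["top"][215:245,135:165].reshape(-1,3); print("floor z",np.median(c,0))
v=P["top"][235:315,65:130].reshape(-1,3); v=v[v[:,2]>.05]; print("vise",v.min(0),v.max(0))
E
python3 fit.py
```

```text
front top blue top (array([435.1, 192.9]), array([ 18.9, 294.6]), 19.8, 588, np.float64(0.1905))
pull top (array([426.7, 196.5]), array([ 28.7, 280.6]), 19.4, 412, np.float64(0.1873))
front top blue scene (array([434.3, 194.5]), array([ 17.7, 296.2]), 19.5, 403, np.float64(0.1898))
pull scene (array([420.8, 190.4]), array([ 13.7, 273.5]), 19.7, 380, np.float64(0.1863))
paddle (array([596.4, 114.2]), array([25.4, 19.4]), 20.5, 65, np.float64(0.169)) (array([596.3, 116.6]), array([24.8, 27.8]), 21.8, 52, np.float64(0.1681))
tape top (array([ 614.2, -163.9]), array([59.2, 35.4]), 79.4, 197, np.float64(0.0617)) hook [ 0.60416443 -0.19889413  0.00946363]
tape scene (array([ 612.1, -158.5]), array([50.4, 36. ]), 86.7, 97, np.float64(0.0609))
jar lid (array([ 697.6, -105. ]), array([57.7, 59.6]), 13.0, 283, np.float64(0.0844))
near tape [ 0.5237926  -0.28493349  0.01511945] [ 0.72959375 -0.07322509  0.09213171]
floor z [0.4601699  0.27855617 0.11049227]
vise [ 0.21019972 -0.0419042   0.05007669] [0.42641588 0.50980036 1.413663  ]
```

```bash
cat >> h.py <<'E'
from scipy.spatial.transform import Rotation as R
A=np.radians(19.7); C=np.array([np.cos(A),np.sin(A),0]); L=np.array([-np.sin(A),np.cos(A),0]); Z=np.array([0,0,1.])
F=np.array([.4347,.1937,.108])            # front strip centre, at floor height
def quat(z,y):
    z=z/np.linalg.norm(z); y=y-z*(y@z); y/=np.linalg.norm(y)
    q=R.from_matrix(np.c_[np.cross(y,z),y,z]).as_quat(); return np.r_[q[3],q[:3]]
def lean(d): return np.sin(np.radians(d))*C-np.cos(np.radians(d))*Z
TX=np.array([np.cos(np.radians(-10.6)),np.sin(np.radians(-10.6)),0])
TAPE=np.array([.6135,-.162,0]); PAD=np.array([.5965,.115,.1685])
FRONT=F-.009*C+.03*Z
E
python3 - <<'E'
from h import *
P=world("top",np.load("top.npy")).reshape(-1,3); d=P-F; x,y=d@C,d@L
for a,b in((.03,.07),(.08,.12)):
    print([(int(v*1000),int(1000*np.median(d[k,2]))) for v in np.arange(-.15,.16,.006) for k in [(x>a)&(x<b)&(abs(y-v)<.004)&(d[:,2]>-.12)&(d[:,2]<.08)] if k.sum()>2])
BAY=F+.074*C+.07*L
def t(n,p,z,y):
    for s in(1,-1):
        j=bot.inverse_kinematics(p,quat(z,s*y)); print(n,s,None if j is None else np.round(j,2))
t("tape",TAPE+.023*Z,-Z,TX); t("tapeup",TAPE+.3*Z,-Z,TX)
t("bay",BAY-.006*C+.023*Z,-Z,-L); t("bayup",BAY-.006*C+.13*Z,-Z,-L)
for g in(35,40,45): t(f"pad{g}",PAD,lean(g),-L);t("padin",PAD+.03*C-.01*Z,lean(g),-L)
for g in(35,45,55): t(f"front{g}",FRONT-.03*C,lean(g),-L);t("in",FRONT+.165*C,lean(g),-L)
E
```

```text
[(-150, -108), (-144, -107), (-137, -105), (-131, -91), (-125, 32), (-119, 42), (-113, 43), (-107, 1), (-101, 0), (-95, 6), (-89, 9), (-83, 5), (-77, 0), (-71, 1), (-65, 1), (-59, 3), (-53, 8), (-47, 9), (-41, 3), (-35, 1), (-29, 1), (-23, 0), (-17, 1), (-11, 1), (-5, 1), (0, 23), (6, 1), (12, 1), (18, 2), (24, 1), (30, 0), (36, 0), (42, 0), (48, 2), (54, 1), (60, 0), (66, 0), (72, 1), (78, 2), (84, 1), (90, 1), (96, 2), (102, 1), (108, 11), (114, 39), (120, 42), (126, 43), (156, -106)]
[(-150, -107), (-144, -106), (-137, -104), (-131, -102), (-125, 35), (-119, 42), (-113, 44), (-107, 1), (-101, 1), (-95, 1), (-89, 0), (-83, 2), (-77, 6), (-71, 8), (-65, 5), (-59, 0), (-53, 0), (-47, 9), (-41, 9), (-35, 2), (-29, 1), (-23, 1), (-17, 0), (-11, 1), (-5, 1), (0, 21), (6, 2), (12, 0), (18, 0), (24, 1), (30, 0), (36, 1), (42, 0), (48, 1), (54, 0), (60, 0), (66, 1), (72, 1), (78, 1), (84, 1), (90, 1), (96, 1), (102, 1), (108, 13), (114, 39), (120, 42), (126, 40), (132, 37), (138, -3), (144, -4), (150, -4)]
tape 1 [-0.33  0.74  1.54 -0.    0.86 -0.15]
tape -1 None
tapeup 1 [-0.33  0.45  1.3
[... 429 characters left out ...]
2]
pad40 -1 None
padin 1 [0.04 0.38 1.98 1.09 0.22 0.26]
padin -1 None
pad45 1 [ 0.01  0.32  2.1   1.72  0.24 -0.4 ]
pad45 -1 [0.01 0.32 2.1  1.72 0.24 2.74]
padin 1 [ 0.03  0.38  2.04  1.74  0.22 -0.4 ]
padin -1 [0.03 0.38 2.04 1.74 0.22 2.74]
front35 1 None
front35 -1 None
in 1 [0.32 0.41 1.96 0.08 0.17 1.47]
in -1 [ 0.32  0.41  1.96  0.08  0.17 -1.67]
front45 1 [ 0.3   0.14  2.51  3.04  0.3  -1.5 ]
front45 -1 [0.3  0.14 2.51 3.04 0.3  1.64]
in 1 [ 0.32  0.41  2.07  3.    0.12 -1.45]
in -1 [0.32 0.41 2.07 3.   0.12 1.69]
front55 1 [ 0.29  0.26  2.6   3.07  0.68 -1.55]
front55 -1 [0.29 0.26 2.6  3.07 0.68 1.59]
in 1 [ 0.32  0.46  2.15  3.09  0.43 -1.54]
in -1 [0.32 0.46 2.15 3.09 0.43 1.6 ]
```

Run:
```python
from h import *
P=world("top",np.load("top.npy")); H=cv2.cvtColor(cv2.imread("pics/top0.png"),cv2.COLOR_BGR2HSV)
m=(cv2.inRange(H,(18,120,60),(35,255,255))>0); m[:,:380]=0
q=P[m]; q=q[q[:,2]>.05]; print(q.min(0),q.max(0))
for z in np.arange(.05,.6,.05):
    k=q[(q[:,2]>=z)&(q[:,2]<z+.05)]
    if len(k): print(round(z,2),len(k),k.min(0).round(2),k.max(0).round(2))
```

```text
[ 0.25391011 -0.86781163  0.05001262] [ 0.9573309 -0.0419042  1.413663 ]
0.05 98 [ 0.63 -0.87  0.05] [ 0.96 -0.59  0.1 ]
0.1 72 [ 0.45 -0.61  0.1 ] [ 0.66 -0.43  0.15]
0.15 322 [ 0.31 -0.61  0.15] [ 0.67 -0.41  0.2 ]
0.2 2204 [ 0.32 -0.61  0.2 ] [ 0.67 -0.42  0.25]
0.25 555 [ 0.41 -0.61  0.25] [ 0.66 -0.52  0.3 ]
0.3 391 [ 0.49 -0.61  0.3 ] [ 0.63 -0.58  0.33]
```

Run:
```python
from h import *
bot.servo_line([.27,-.2,.25],rate=.3)
bot.move_gripper(.062,f_grip=20)
q=quat(-Z,TX)
bot.move_ptp(TAPE+.16*Z,q)
bot.servo_line(TAPE+.11*Z,rate=.2)
p,d=get_image("top"); cv2.imwrite("pics/t1.png",cv2.resize(p[140:220,240:350],None,fx=5,fy=5))
print(bot.servo_line(TAPE+.023*Z,rate=.12,guard=12))
bot.move_gripper(.0,f_grip=20)
s=sensors.state(); print(s["position"],s["finger_gap"],s["finger_force"],s["wrist_force"],s["time_s"])
bot.servo_line(TAPE+.06*Z,rate=.12)
s=sensors.state(); print(s["position"],s["finger_gap"],s["finger_force"],s["wrist_force"],s["time_s"])
```

```text
False
[ 0.61398816 -0.16219384  0.02339562] 0.033841780139186366 19.964518435299397 [ 2.05436678 -1.15621934  2.44802434] 5.1917
[ 0.61314699 -0.16186916  0.05966262] 0.03350081594598965 19.945489056408405 [-0.6411184   0.55246883 -3.10391514] 5.65
```

```bash
sed -i '$a BAY=F+.074*C+.056*L' h.py
python3 - <<'E'
from h import *
q=quat(-Z,-L); B=BAY-.006*C
bot.servo_line(TAPE+.29*Z-np.array([.06,0,0]),rate=.3)
bot.move_ptp([.45,.05,.32],q)
bot.servo_line(B+.17*Z,rate=.25)
p,d=get_image("scene"); cv2.imwrite("pics/s1.png",cv2.resize(p[60:330,90:340],None,fx=2,fy=2))
s=sensors.state(); print(s["position"],s["finger_gap"],s["finger_force"],s["wrist_force"],s["time_s"])
E
```

```text
[0.48003155 0.26823136 0.27838381] 0.03371335368979467 19.94541484862566 [ 0.52934795 -1.25446787 -3.43387225] 8.9667
```

View pics/s1.png

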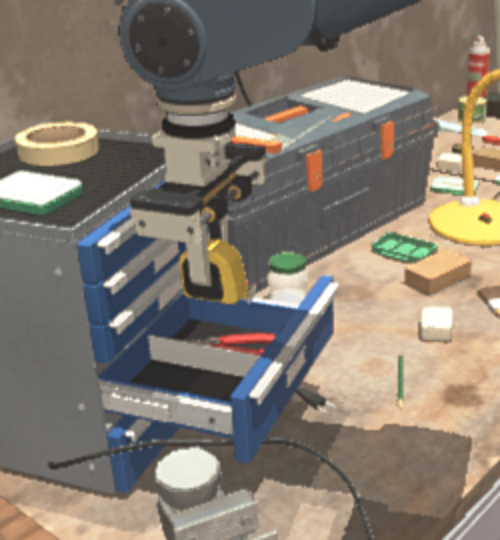

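The picture shows the tape held upright (210,272) above the empty left compartment, clear of the front and divider. I'll lower it now.

Run:
```python
from h import *
B=BAY-.006*C
def st():
    s=sensors.state(); print(s["position"].round(4),(s["position"]-BAY).round(4)[2],round(s["finger_gap"],4),round(s["finger_force"],2),s["wrist_force"].round(2),round(s["time_s"],2))
print(bot.servo_line(B+.05*Z,rate=.15,guard=12)); st()
print(bot.servo_line(B+.020*Z,rate=.04,guard=5)); st()
bot.sleep(.1)
bot.move_gripper(.050); st()
bot.sleep(.2)
bot.servo_line(B+.17*Z,rate=.2,guard=12); st()
bot.move_gripper(0.0)
p,d=get_image("top"); cv2.imwrite("pics/t2.png",cv2.resize(p[130:270,75:245],None,fx=4,fy=4)); np.save("t2.npy",d)
```

```text
False
[0.4804 0.2695 0.1589] 0.0509 0.0341 19.95 [ 1.11  0.1  -2.58] 9.92
True
[0.4798 0.2691 0.1309] 0.0229 0.034 20.0 [ 1.48 -0.5   1.79] 10.56
[0.479  0.2689 0.1305] 0.0225 0.0499 0.0 [-0.41 -0.51 -0.51] 11.18
[0.4794 0.2691 0.2768] 0.1688 0.05 0.0 [-0.42  0.28  0.43] 12.26
```

View pics/t2.png

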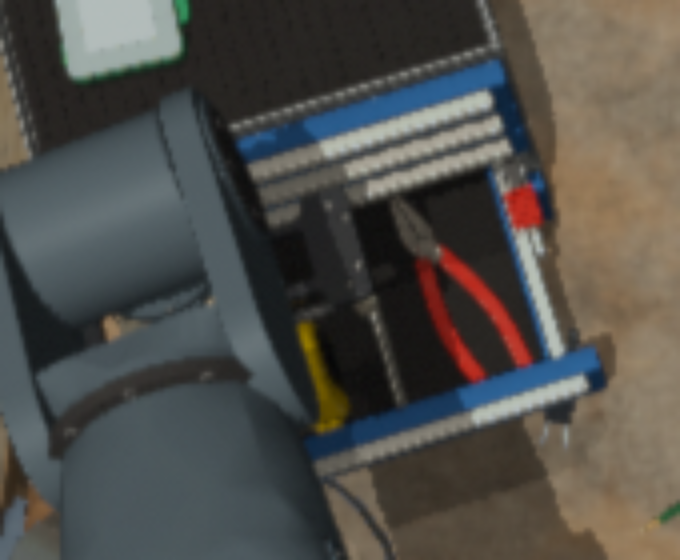

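Run:
```python
from h import *
def st():
    s=sensors.state(); print(s["position"].round(4),s["wrist_force"].round(2),s["joint_pos"].round(2),round(s["time_s"],2))
z=lean(40); q=quat(z,-L)
bot.move_ptp(PAD-.11*z+.05*Z,q); st()
bot.servo_line(PAD-.03*z,rate=.12,guard=12); st()
p,d=get_image("top"); cv2.imwrite("pics/t3.png",cv2.resize(p[130:270,75:245],None,fx=4,fy=4))
p,d=get_image("scene"); cv2.imwrite("pics/s3.png",cv2.resize(p[60:330,90:340],None,fx=2,fy=2))
```

```text
[0.5302 0.0917 0.3032] [-0.64  0.4  -0.06] [-0.04 -0.03  2.06  0.52  0.51  0.81] 14.05
[0.5784 0.1087 0.1915] [-0.87  0.07 -0.07] [0.   0.24 2.08 0.96 0.26 0.36] 15.22
```

View pics/s3.png

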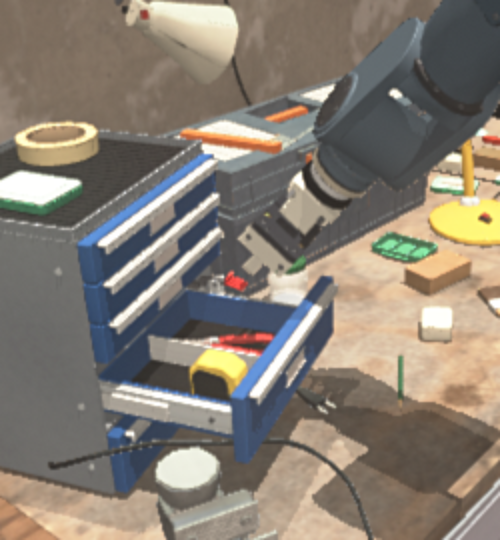

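The tape stands upright in the left compartment at (218,375), and the closed fingertips are just above and in front of the red paddle at (236,282). Now I'll press it.

Run:
```python
from h import *
def st():
    s=sensors.state(); print(s["position"].round(4),((s["position"]-PAD)@C).round(4),(s["position"]-PAD)[2].round(4),s["wrist_force"].round(2),round(s["time_s"],2))
print(bot.servo_line(PAD+.014*Z,rate=.06,guard=8)); st()
g=False
for k in range(12):
    h=.010-.002*k
    g=bot.servo_line(PAD+h*Z,rate=.03,guard=9); st()
    if g or sensors.state()["wrist_force"][2]>10: break
p,d=get_image("scene"); cv2.imwrite("pics/s4.png",cv2.resize(p[165:255,160:270],None,fx=6,fy=6,interpolation=cv2.INTER_CUBIC))
```

```text
False
[0.5965 0.1151 0.1821] 0.0 0.0136 [0.09 0.21 0.28] 15.83
[0.5963 0.115  0.1784] -0.0002 0.0099 [-0.8  -0.12  0.25] 16.12
[0.5965 0.115  0.1765] -0.0 0.008 [ 0.41 -0.04  0.45] 16.37
[0.5965 0.115  0.1745] -0.0001 0.006 [-0.1   1.18 -0.22] 16.62
[0.5964 0.115  0.1724] -0.0001 0.0039 [-0.33 -0.11  1.49] 16.87
[0.5967 0.115  0.1708] 0.0001 0.0023 [-1.01  0.55  2.34] 17.12
[0.5967 0.115  0.1687] 0.0002 0.0002 [-0.51  0.03  2.2 ] 17.37
[0.5967 0.115  0.1667] 0.0002 -0.0018 [0.26 1.01 3.23] 17.62
[0.5966 0.115  0.1646] 0.0001 -0.0039 [0.11 0.19 4.28] 17.87
[0.5966 0.115  0.1626] 0.0001 -0.0059 [0.89 0.39 4.19] 18.12
[0.5965 0.115  0.1606] 0.0 -0.0079 [0.52 0.09 5.57] 18.37
[0.5965 0.115  0.1586] 0.0 -0.0099 [-0.16  0.38  5.85] 18.62
[0.597  0.1151 0.1573] 0.0005 -0.0112 [-0.86  0.52  8.61] 18.87
```

View pics/s4.png

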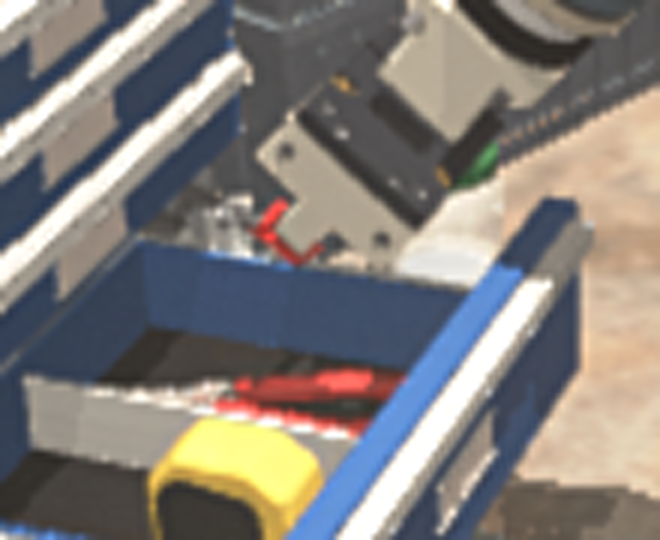

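The paddle is down against its stop at 8.6 N, and the fingertip sits just in front of the lip at (270,230). Now I'll push it forward.

Run:
```python
from h import *
def st():
    s=sensors.state(); f=s["wrist_force"]; print(((s["position"]-PAD)@C).round(4),(s["position"]-PAD)[2].round(4),"Fc",(f@C).round(2),"Fz",f[2].round(2),round(s["time_s"],2))
for k in range(1,9):
    g=bot.servo_line(PAD+.005*k*C-.0115*Z,rate=.03,guard=14); st()
    if g: break
p,d=get_image("scene"); cv2.imwrite("pics/s5.png",cv2.resize(p[165:255,160:270],None,fx=6,fy=6,interpolation=cv2.INTER_CUBIC)); np.save("s5.npy",d); cv2.imwrite("s5full.png",p)
P=world("scene",d); H=cv2.cvtColor(p,cv2.COLOR_BGR2HSV); q=P[(cv2.inRange(H,(100,120,50),(125,255,255))>0)&(P[...,2]>.183)&(P[...,2]<.198)]
q=q[abs((q-F)@C-.05)<.1]; print("front moved",np.median((q-F)@C),len(q))
```

```text
0.0052 -0.0112 Fc 0.04 Fz 6.13 19.23
0.0102 -0.0113 Fc -0.27 Fz 5.36 19.55
0.0155 -0.0112 Fc 0.46 Fz 5.08 19.87
0.0206 -0.0112 Fc 0.08 Fz 5.03 20.18
0.0255 -0.0113 Fc 0.43 Fz 5.08 20.5
0.0303 -0.0113 Fc 0.39 Fz 4.19 20.82
0.0353 -0.0113 Fc -0.03 Fz 4.18 21.13
0.0403 -0.0114 Fc 0.27 Fz 4.36 21.45
front moved 0.04429812352902649 323
```

View pics/s5.png

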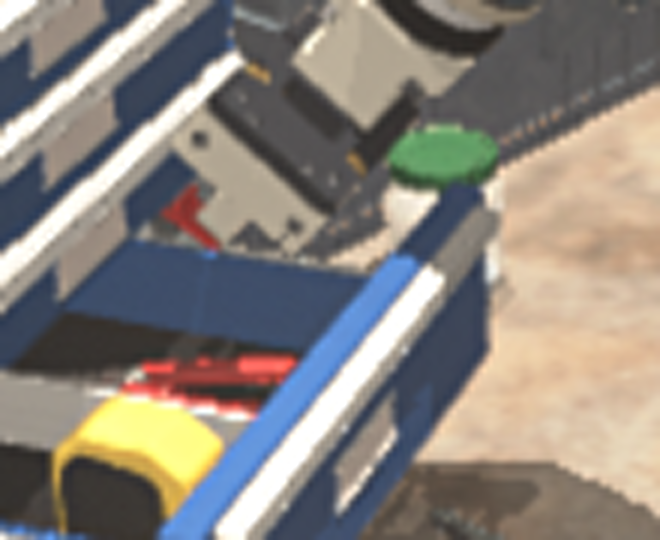

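The drawer has moved in about 40 mm, off its catch, with the tape upright. I'll check for clearance in front of the drawer, then retreat and go to the front face.

Run:
```python
from h import *
P=world("top",np.load("top.npy"))[:, :240].reshape(-1,3); d=P-F; x,y,z=d@C,d@L,P[:,2]
k=(x<-.03)&(x>-.3)&(y<.25)&(y>-.15)&(z>.02)&(z<.5)
for a in np.arange(-.15,.25,.03):
    m=k&(y>=a)&(y<a+.03)
    if m.sum()>3: print("y",round(a,2),"n",m.sum(),"x",x[m].min().round(3),x[m].max().round(3),"zmax",z[m].max().round(3))
for g in(45,50,55):
  zt=lean(g)
  for n,p in(("above",FRONT-.05*C+.15*Z),("start",FRONT-.01*C),("end",FRONT+.17*C)):
    for s in(1,-1):
      j=bot.inverse_kinematics(p,quat(zt,-s*L)); print(g,n,s,None if j is None else np.round(j,2))
```

```text
y -0.09 n 5 x -0.242 -0.241 zmax 0.498
y -0.06 n 148 x -0.29 -0.237 zmax 0.5
y -0.03 n 277 x -0.3 -0.238 zmax 0.495
y 0.0 n 214 x -0.3 -0.24 zmax 0.417
y 0.03 n 109 x -0.299 -0.03 zmax 0.348
y 0.06 n 27 x -0.125 -0.033 zmax 0.072
y 0.09 n 18 x -0.141 -0.123 zmax 0.026
y 0.12 n 7 x -0.161 -0.147 zmax 0.024
y 0.18 n 13 x -0.038 -0.031 zmax 0.117
y 0.21 n 223 x -0.076 -0.03 zmax 0.147
y 0.24 n 84 x -0.079 -0.031 zmax 0.148
45 above 1 [ 0.29 -0.32  2.37  0.11  0.31  1.43]
45 above -1 [ 0.29 -0.32  2.37  0.11  0.31 -1.71]
45 start 1 [ 0.3   0.17  2.47  3.04  0.29 -1.5 ]
45 start -1 [0.3  0.17 2.47 3.04 0.29 1.64]
45 end 1 [ 0.32  0.42  2.05  3.    0.12 -1.44]
45 end -1 [0.32 0.42 2.05 3.   0.12 1.7 ]
50 above 1 [ 0.29 -0.33  2.42  0.22  0.18  1.32]
50 above -1 [ 0.29 -0.33  2.42  0.22  0.18 -1.83]
50 start 1 [ 0.3   0.22  2.52  3.07  0.47 -1.53]
50 start -1 [0.3  0.22 2.52 3.07 0.47 1.61]
50 end 1 [ 0.32  0.44  2.1   3.07  0.27 -1.52]
50 end -1 [0.32 0.44 2.1  3.07 0.27 1.62]
55 above 1 None
55 above -1 None
55 start 1 [ 0.3   0.28  2.56  3.08  0.66 -1.55]
55 start -1 [0.3  0.28 2.56 3.08 0.66 1.59]
55 end 1 [ 0.32  0.46  2.14  3.09  0.42 -1.54]
55 end -1 [0.32 0.46 2.14 3.09 0.42 1.6 ]
```

Run:
```python
from h import *
def st():
    s=sensors.state(); f=s["wrist_force"]; print(((s["position"]-FRONT)@C).round(4),((s["position"]-FRONT)@L).round(4),(s["position"]-FRONT)[2].round(4),"Fc",(f@C).round(2),"Fz",f[2].round(2),s["joint_pos"].round(2),round(s["time_s"],2))
p0=sensors.state()["position"]
bot.servo_line(p0-.03*lean(40),rate=.06,guard=15); st()
bot.servo_line(p0-.13*lean(40)+.04*Z,rate=.2,guard=20); st()
bot.move_ptp(FRONT-.05*C+.16*Z,quat(lean(45),-L)); st()
bot.move_ptp(FRONT-.025*C+.03*Z,quat(lean(50),-L)); st()
bot.servo_line(FRONT-.02*C,rate=.1,guard=15); st()
p,d=get_image("scene"); cv2.imwrite("pics/s6.png",cv2.resize(p[110:300,110:330],None,fx=3,fy=3,interpolation=cv2.INTER_CUBIC))
```

```text
0.1556 -0.1286 0.0417 Fc -0.06 Fz -0.78 [0.03 0.33 1.99 0.93 0.25 0.41] 22.15
0.0914 -0.1285 0.1575 Fc -0.14 Fz -0.57 [-0.02  0.04  2.01  0.51  0.48  0.83] 22.97
-0.0491 -0.0001 0.1601 Fc 0.78 Fz -0.13 [ 0.29 -0.33  2.35  0.1   0.34  1.44] 23.76
-0.0249 -0.0001 0.0301 Fc 0.31 Fz -0.12 [ 0.3   0.08  2.53  3.03  0.34 -1.5 ] 26.25
-0.0201 0.0 -0.0002 Fc 0.35 Fz 0.07 [ 0.3   0.2   2.54  3.06  0.47 -1.53] 26.7
```

View pics/s6.png

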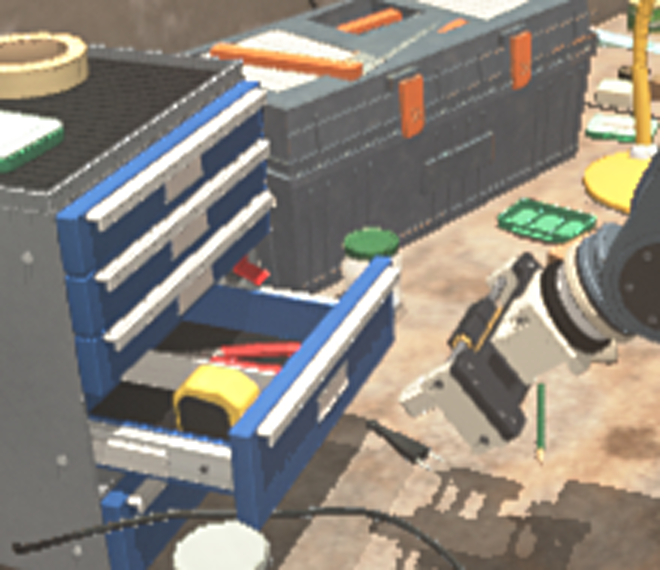

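The drawer is partly in, with the tape upright at (212,395). The closed fingers, at (410,400), lean towards the front. Now I'll push it home.

Run:
```python
from h import *
def st():
    s=sensors.state(); f=s["wrist_force"]; print(((s["position"]-FRONT)@C).round(4),(s["position"]-FRONT)[2].round(4),"Fc",(f@C).round(2),"Fz",f[2].round(2),round(s["time_s"],2))
print(bot.servo_line(FRONT+.03*C,rate=.12,guard=15)); st()
print(bot.servo_line(FRONT+.06*C,rate=.05,guard=20)); st()
print(bot.servo_line(FRONT+.138*C,rate=.07,guard=20)); st()
g=bot.servo_line(FRONT+.172*C,rate=.03,guard=25); print(g); st()
bot.sleep(.3)
s=sensors.state()["position"]
bot.servo_line(s-.06*C,rate=.1); st()
bot.servo_line(s-.12*C+.03*Z,rate=.15); st()
for n in("scene","top"):
    p,d=get_image(n); cv2.imwrite(f"pics/{n}7.png",p); np.save(n+"7.npy",d)
    P=world(n,d); H=cv2.cvtColor(p,cv2.COLOR_BGR2HSV); q=P[(cv2.inRange(H,(0,0,90),(180,70,255))>0)&(P[...,2]>.168)&(P[...,2]<.196)]
    e=(q-F)@C; y=(q-F)@L; k=(abs(y)<.13)&(e>.08)&(e<.2); print(n,"pull x",k.sum(),np.percentile(e[k],[2,20,50,90]).round(4) if k.any() else None)
cv2.imwrite("pics/s7.png",cv2.resize(cv2.imread("pics/scene7.png")[110:300,110:330],None,fx=3,fy=3))
```

```text
False
0.0294 -0.0 Fc -0.91 Fz -0.21 27.32
False
0.06 0.0 Fc -1.34 Fz -0.27 28.07
False
0.1378 -0.0 Fc -1.6 Fz -0.11 29.33
True
0.16 -0.0013 Fc -5.82 Fz 2.74 30.12
0.1006 -0.001 Fc 0.95 Fz 0.67 31.18
0.0408 0.029 Fc -0.21 Fz 0.43 31.77
scene pull x 517 [0.1442 0.1454 0.1477 0.1566]
top pull x 416 [0.1439 0.1457 0.1491 0.1548]
```

View pics/s7.png

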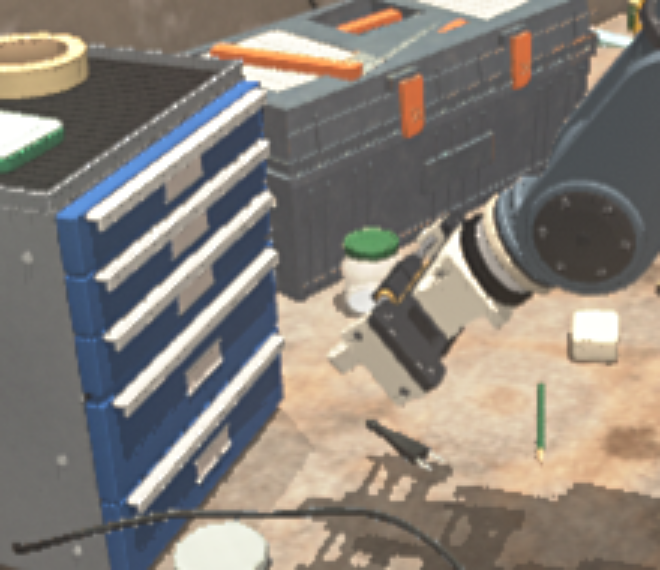

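The drawer front now looks flush with the others, and the jar, adapter and pencil are in place. I'll check the numbers against the drawer above, then hand in.

Run:
```python
from h import *
P=world("scene",np.load("scene7.npy")); H=cv2.cvtColor(cv2.imread("pics/scene7.png"),cv2.COLOR_BGR2HSV); w=cv2.inRange(H,(0,0,90),(180,70,255))>0
e=(P-F)@C; y=(P-F)@L
for a in np.arange(.17,.35,.008):
    k=w&(P[...,2]>=a)&(P[...,2]<a+.008)&(abs(y)<.12)&(e>.1)&(e<.18)
    if k.sum()>20: print(a.round(3),k.sum(),np.percentile(e[k],[3,30]).round(4))
```

```text
0.17 57 [0.1445 0.1453]
0.178 223 [0.1438 0.1454]
0.186 194 [0.1456 0.1506]
0.202 37 [0.1533 0.1551]
0.21 35 [0.1538 0.1549]
0.218 37 [0.1539 0.155 ]
0.226 23 [0.1453 0.1459]
0.234 159 [0.1435 0.1449]
0.242 299 [0.1447 0.1484]
0.258 45 [0.1538 0.1552]
0.266 54 [0.1544 0.1554]
0.282 144 [0.1438 0.1451]
0.29 331 [0.1443 0.1469]
0.306 50 [0.154  0.1554]
0.314 59 [0.1543 0.1558]
0.33 152 [0.144  0.1453]
0.338 349 [0.1443 0.147 ]
0.346 166 [0.1732 0.1742]
```

Its pull sits in the same plane as the upper ones to within 1 mm, so the drawer is home.

```bash
python3 -c "
from h import *
print(bot.finish_job())"
```

```text
the job is handed in; nothing more can be done
None
```

I set the tape measure down in the drawer's left compartment, released the catch with the red paddle, pushed the drawer fully home (flush with the others to within 1 mm), and handed the job in at about 32 s; the hand-in call returned no verdict.

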